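# Flip a circuit board over against a tip-up rest

## Task

Turn the small circuit board that lies in front of the bent-metal tip-up rest over, so that it ends lying in front of the rest with its components down and solder side up, ready for soldering. Do it with the fingertips only, without picking it up: push it from behind against the rest until its front edge has ridden up and it leans there on its rear edge, then reach behind its raised edge and pull that back towards you so that it topples over its lower edge onto the bench. Its lower edge stays on the bench all the time, and the tape roll, jar, cutters and tweezers stay where they are.

Things in the scene. Friction and masses are not known exactly. Their poses are not given: they have to be found in the camera images.
- board: the circuit board to flip: green, 90 x 50 x 2.5 mm, about 30 g, components up to 15 mm high on top, a 5 mm pin header under one long side; lies component side up, rolled about 0.2 rad about its long axis (it rests on the header and the other long edge). Origin under its middle at bench height; z axis up at the start, down at the end. Its lengthwise direction: see the two points
- board_nose (a point): middle of the board's short edge nearest the tip-up rest, in mid thickness (about 5 mm above the bench at the start); the edge that rides up
- board_tail (a point): middle of the board's other short edge, the one nearer the robot, about 5 mm above the bench; the edge to push on. Its two corners lie about 0 and 11 mm above the bench
- tip_rest: the tip-up rest: fixed ramp of bent aluminium sheet, 110 mm wide (y axis), screwed to the bench. Origin: middle of the ramp's foot line, at bench height; x axis level, from the foot towards the crest, away from the robot. The face rises from the foot at 30, then 42, 52 and 64 degrees. Behind the crest are only low parts, back to x = 75 mm
- rest_crest (a point): middle of the ramp's 3 mm thick top edge, 55 mm high, 35 mm behind the foot line. A board pushed until its rear edge reaches the foot line leans at about 60 degrees and stays so: upper edge about 77 mm high, 43 mm behind the foot line, 22 mm above the crest. Pulled back past upright above its lower edge, it falls over by itself
- tape_roll: roll of black insulating tape, 56 mm across, 19 mm high, lying flat left of the board; origin under its centre; bystander
- jar: white and brown flux jar, 50 mm across, 26 mm high, right of the board; origin under its centre; bystander
- cutters: red-handled side cutters, 129 x 50 x 12 mm, lying further right; origin under their middle; bystander
- tweezer: steel tweezers, 120 x 11 x 8 mm, lying at the left near the bench's front edge; origin under their middle; bystander

How it is judged:
On the way:
1. the board leans on the tip-up rest, upper edge raised, lower edge near the foot of the ramp (angle between board's own z axis and vertical between 0.75 and 1.5 rad and height (world z) of board_nose above 0.055 m and height (world z) of board_tail below 0.025 m and x of board_nose in the frame of tip_rest above 0.02 m and contact force between board and tip_rest above 0.01 N), for 0.2 s.
At the end, for the whole second after the job is handed in: the board lies at rest on the bench upside down (its z axis within 0.54 rad of straight down, both short edges under 30 mm high) in front of the rest: nose edge in front of the foot line, tail edge within 120 mm of the middle of the foot line (angle between board's own z axis and vertical above 2.6 rad and height (world z) of each of board_nose, board_tail below 0.03 m and linear speed of board below 0.02 m/s and angular speed of board below 0.2 rad/s and x of board_nose in the frame of tip_rest below 0 m and horizontal distance between board_tail and tip_rest below 0.12 m); the robot touches nothing.
It fails at once if the board's tail edge was lifted off the bench (over 35 mm) (height (world z) of board_tail above 0.035 m).
It fails at once if the tape roll was moved (over 20 mm) (distance of tape_roll from where it was at the start of the episode above 0.02 m).
It fails at once if the jar was moved (over 20 mm) (distance of jar from where it was at the start of the episode above 0.02 m).
It fails at once if the cutters were moved (over 20 mm) (distance of cutters from where it was at the start of the episode above 0.02 m).
It fails at once if the tweezers were moved (over 20 mm) (distance of tweezer from where it was at the start of the episode above 0.02 m).
It also fails if it takes over 46 s, if anything falls off the work surface, if the arm or the gripper's body presses on something with over 40 N, if the wrist force passes 120 N, or if a joint passes its speed limit or range.

## Robot

A 6-joint arm with a two-finger parallel gripper is mounted at the origin on a cart in front of the work surface, level with it; the furniture and walls round the work are solid. World frame = base frame: x ahead of the robot, y to its left, z up, the work surface at z = 0. Lengths are in m, angles in rad, forces in N, time in s.
With the tool pointing down it reaches from about 0.3 to 0.775 m from the base axis. Payload 14.6 kg.
Tool frame: the origin (TCP) lies midway between the tips of the shut fingers; the grasp point (between the pads) lies 19 mm behind it (ctrl.hold_point_z is the distance from the TCP to the grasp point, in m); z points along the fingers, x is the direction in which the jaws open and shut, and the axes are right-handed (so a half turn about z gives the same grasp; the last joint's range is limited). The gripper opens to 94 mm and grips with 3 to 60 N. Pads are 16 mm wide; open, the fingers measure 119 mm over their backs; the gripper's body (75 mm by 177 mm) begins 78 mm behind the grasp point.
Start: joints at [1.235, 0.3, 1.521, -0, 1.321, -0.067], TCP at [0.146, 0.53, 0.205] pointing down, gripper open.
Joint ranges: [-3.03, 3.03], [-0.79, 2.21], [0.23, 2.52], [-1.04, 4.18], [0, 3.07], [-2.55, 2.55]. Speed limits (rad/s): [2.22, 2.22, 2.57, 3.14, 3.14, 3.14].

## Interface

Orientations are given as [roll, pitch, yaw] about the fixed x, y, z axes, in that order (R = Rz(yaw) Ry(pitch) Rx(roll)).
In Python, from station import ctrl, viewer, ticket, nets gives the robot as it stands.
- The arm moves only by the tool carry_out, never from a script. Its argument "commands" is one flat list of numbers, 7 for each row, row after row: the closure, from -1 (fully open) to 1 (shut), so that 0 is half open, then the shift along the world's x, y, z in cm, then the turn, a rotation vector about the world's x, y, z in rad. In form: [gripper, tx, ty, tz, ax, ay, az, gripper, tx, ty, tz, ax, ay, az, ...]. A call has 1 to 12 rows; each row is the pose to reach, as a shift and turn from the pose measured when the call began; what a row does not reach only later rows make up. A row lasts 1/12 s, in which the tool goes at most 41.7 mm and 7.16 degrees, less where a joint would pass 70% of its speed; a pose out of reach is approached as far as the arm can. A call with a gripper value outside its range is refused whole. The fingers move at their own pace and stop on an object; "force" is the grip in N (left out, the last holds). Time passes only in rows, so rows that repeat a pose let the fingers close. It gives the time, the measured TCP pose, the force and the opening at its end, in the units of the state.
- ctrl.get_obs(): the state, without advancing time (a new reading comes with each control period).
- viewer.camera(name): name is "scene" or "side" or "wrist"; returns (picture, depth): 384x512x3 uint8, blue, green, red; 384x512 float32, m along the optical axis (not along the pixel's ray), 0 where there is no reading.
- viewer.camera_info(name): a dict with "fx", "fy", "cx", "cy" (pixels), "R" (3x3) and "t" (3): a world point X has camera coordinates R X + t. Camera axes: x right, y down, z forward; pixel columns grow to the right and rows downward; lengths in m; the calibration is good to about 2 mm. A picture is of the moment at which its call begins: read the wrist's pose just before it. camera_info takes no time and is no camera call; for the wrist camera it gives the pose at the moment of the call.
- ticket.hand_in(): hands the job in, once; it reports no verdict.
Trained networks look in the newest picture that a camera, given by its name, has taken for a name from the list of things; names that differ only in an ending like _2 or _b are one class to them, and where a whole thing is asked for, a point or a joint stands for the part that bears it (a point fixed in the world has none). Each returns a list of dicts, best first, with "confidence" (0 to 1); they miss things now and then, are a little off and sometimes report something else, mostly with a low value. They report only what shows in the picture. A call takes as long as a camera call.
- nets.silhouettes(camera, thing): "region" (384x512 bool, what is visible of it) and "extent" ([left, top, right, bottom] in pixels, round what is visible of it).
The state is a dict: "time_s": time; "qpos": joint angles; "joint_vel": joint speeds; "tau": joint torques, N m; "ee_pos": TCP position; "eef_rot": TCP orientation; "force": force on the tool from outside, world axes, zero at the start; "moment": the same for the moment, N m; "grip_width": finger opening in m.
Only numpy, scipy, OpenCV 4.12 (cv2) and the standard library are available. Lean on these libraries where they do the work, as an engineer would, in place of code of your own. Each camera call takes 0.05 s, during which the arm holds its last target. There are 200 camera calls.

## Working session

There is one attempt and no reset: what is moved stays moved. The work goes in short steps, Python scripts to look and compute and a tool call to move; the robot and the scene stay as the last step left them, time stands still between calls to the robot, and variables do not carry over. Pictures are saved under pics/ and viewed, about 8 in all and at most 12, crops included, and the job is handed in when it is done.

Besides the shell and the picture viewer there is one more tool, called after ">>>" as a command line: name --argument value ..., lists and objects as JSON in quotes. carry_out: Moves the arm, as the interface text tells. Its arguments: {"type":"object","properties":{"commands":{"type":"array","items":{"type":"number"}},"force":{"type":"number"}},"required":["commands"]}

```bash
ls; mkdir -p pics
cat > h.py <<'E'
import numpy as np, cv2
from station import ctrl, viewer, ticket, nets
def cloud(cam, depth):
    i=viewer.camera_info(cam); R=np.array(i["R"]); t=np.array(i["t"])
    v,u=np.mgrid[:384,:512]; z=depth
    P=np.stack([(u-i["cx"])/i["fx"]*z,(v-i["cy"])/i["fy"]*z,z],-1)
    return (P-t)@R
def seg(cam,C,depth,thing):
    r=nets.silhouettes(cam,thing)
    if not r: print(cam,thing,'none'); return None
    m=np.array(r[0]["region"])&(depth>0); p=C[m]
    print(cam,thing,round(r[0]["confidence"],2),r[0]["extent"],'med',np.median(p,0).round(3),'lo',np.percentile(p,3,axis=0).round(3),'hi',np.percentile(p,97,axis=0).round(3))
    return p
E
python3 - <<'E'
from h import *
o=ctrl.get_obs(); print({k:np.round(v,3) for k,v in o.items()})
for c in ["scene","side"]:
    im,d=viewer.camera(c); cv2.imwrite(f"pics/{c}0.png",im); C=cloud(c,d)
    for t in ["board","tip_rest","tape_roll","jar","cutters","tweezer"]:
        p=seg(c,C,d,t)
        if t=="board" and p is not None:
            q=p[(p[:,2]<.03)]
            print(cv2.minAreaRect(q[:,:2].astype(np.float32)))
        if t=="tip_rest" and p is not None: print(cv2.minAreaRect(p[:,:2].astype(np.float32)))
im=np.hstack([cv2.imread("pics/scene0.png"),cv2.imread("pics/side0.png")]); cv2.imwrite("pics/a0.png",cv2.resize(im,(800,300)))
E
```

```text
pics
{'time_s': np.float64(0.0), 'qpos': array([ 1.235,  0.301,  1.522, -0.   ,  1.321, -0.067]), 'joint_vel': array([ 0.001,  0.   ,  0.   , -0.   ,  0.   ,  0.001]), 'tau': array([ 1.0000e-03, -5.3179e+01, -3.5276e+01,  7.1000e-02,  2.4000e-02,
       -0.0000e+00]), 'ee_pos': array([0.146, 0.53 , 0.205]), 'eef_rot': array([-3.142e+00,  1.000e-03,  1.302e+00]), 'force': array([-0.454, -0.297,  0.974]), 'moment': array([-0.007,  0.014,  0.086]), 'grip_width': np.float64(0.094)}
scene board 0.54 [169.7, 217.7, 185.3, 233.2] med [0.588 0.362 0.017] lo [0.565 0.338 0.004] hi [0.614 0.386 0.022]
((0.5901530981063843, 0.3602997660636902), (0.049959857016801834, 0.05532243475317955), 19.239215850830078)
scene tip_rest 0.88 [172.4, 187.6, 211.8, 216.1] med [0.647 0.247 0.026] lo [0.627 0.192 0.003] hi [0.679 0.289 0.055]
((0.6673000454902649, 0.2147660106420517), (0.09738434106111526, 0.17048324644565582), 16.858478546142578)
scene tape_roll 0.61 [165.3, 218.8, 184.8, 235.0] med [0.589 0.362 0.017] lo [0.565 0.337 0.002] hi [0.615 0.386 0.022]
scene jar none
scene cutters 0.51 [318.8, 171.5
[... 436 characters left out ...]
de tip_rest 0.73 [275.4, 166.3, 303.4, 195.6] med [0.649 0.219 0.01 ] lo [0.622 0.18  0.001] hi [0.693 0.285 0.054]
((0.6642837524414062, 0.26057279109954834), (0.17256563901901245, 0.07778723537921906), 80.58943939208984)
side tape_roll 0.57 [246.8, 161.1, 264.0, 174.5] med [0.589 0.346 0.015] lo [0.564 0.331 0.001] hi [0.613 0.386 0.021]
side jar 0.48 [233.7, 190.4, 251.4, 206.5] med [0.504 0.144 0.025] lo [0.486 0.134 0.005] hi [0.524 0.174 0.028]
side cutters 0.78 [245.2, 265.2, 267.8, 310.9] med [ 0.458 -0.199  0.012] lo [ 0.418 -0.252  0.006] hi [ 0.476 -0.14   0.014]
side tweezer 0.47 [187.6, 160.3, 200.7, 175.7] med [0.4   0.401 0.006] lo [ 0.387  0.363 -0.   ] hi [0.412 0.451 0.01 ]
```

View pics/a0.png

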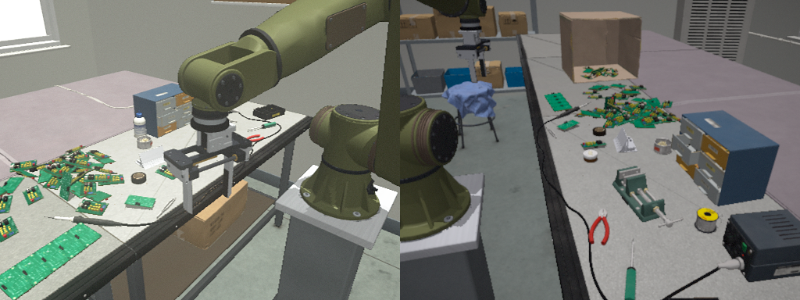

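>>> carry_out --commands '[-1,4,-3,6,0,0,0,-1,8,-6,8,0,0,0,-1,12,-10,8,0,0,-0.1,-1,16,-13,8,0,0,-0.2,-1,20,-17,8,0,0,-0.3,-1,24,-21,8,0,0,-0.4,-1,27,-24,8,0,0,-0.5,-1,30,-26,8,0,0,-0.5,-1,32,-28,8,0,0,-0.5,-1,32,-28,8,0,0,-0.5]'

```text
time_s: 1.53
ee_pos: [0.443, 0.2703, 0.2852]
eef_rot: [3.142, -0.0, 0.802]
force: [0.8, 0.8, 0.0]
grip_width: 0.0937
```

Run:
```python
from h import *
o=ctrl.get_obs(); print(o["time_s"],o["ee_pos"],o["eef_rot"])
im,d=viewer.camera("wrist"); cv2.imwrite("pics/w1.png",im); C=cloud("wrist",d); np.save("w1.npy",C)
for t in ["board","board_nose","tip_rest","tape_roll","jar"]:
    p=seg("wrist",C,d,t)
    if p is not None: print(cv2.minAreaRect(p[:,:2].astype(np.float32)))
```

```text
1.5333 [0.44301988 0.27032921 0.28521689] [ 3.14150971e+00 -4.95065182e-04  8.01933140e-01]
wrist board 0.68 [272.5, 175.6, 327.8, 235.9] med [0.545 0.254 0.009] lo [0.504 0.23  0.002] hi [0.587 0.277 0.018]
((0.54664146900177, 0.2523244023323059), (0.09104765206575394, 0.05360615253448486), 2.213175058364868)
wrist board_nose 0.82 [271.8, 177.8, 333.4, 236.8] med [0.545 0.255 0.009] lo [0.504 0.231 0.002] hi [0.588 0.277 0.018]
((0.54838627576828, 0.2524335980415344), (0.09452182799577713, 0.05303732678294182), 3.7612454891204834)
wrist tip_rest 0.66 [299.0, 241.5, 357.3, 298.5] med [0.644 0.215 0.026] lo [0.624 0.18  0.001] hi [0.663 0.249 0.055]
((0.5649839043617249, 0.2339925318956375), (0.07662362605333328, 0.27969494462013245), 74.9990463256836)
wrist tape_roll 0.89 [355.3, 162.0, 392.4, 206.9] med [0.595 0.357 0.018] lo [ 0.569  0.331 -0.   ] hi [0.62 0.38 0.02]
((0.5991654992103577, 0.35772067308425903), (0.06421656906604767, 0.054358065128326416), 29.093875885009766)
wrist jar 0.55 [220.7, 220.2, 253.7, 254.3] med [0.509 0.16  0.025] lo [0.488 0.137 0.007] hi [0.531 0.18  0.027]
((0.510361909866333, 0.15688456594944), (0.04752716049551964, 0.048847682774066925), 45.06541442871094)
```

View pics/w1.png

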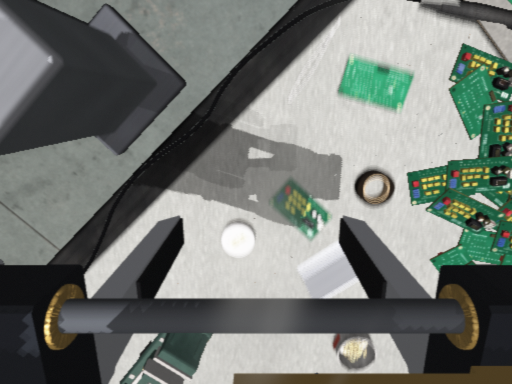

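Run:
```python
from h import *
from scipy.spatial.transform import Rotation as Ro
print((Ro.from_euler('y',-.5)*Ro.from_euler('z',.77)).as_rotvec())
for c in ["scene","side"]:
    im,d=viewer.camera(c); cv2.imwrite(f"pics/{c}1.png",im); C=cloud(c,d)
    r=nets.silhouettes(c,"tip_rest")
    m=(np.array(r[0]["region"])&(d>0)); p=C[m]
    m2=(p[:,2]>.045)&(abs(p[:,0]-.65)<.06)
    q=p[m2]; f=cv2.fitLine(q[:,:2].astype(np.float32),cv2.DIST_HUBER,0,.01,.01).ravel()
    print(c,r[0]["confidence"],len(q),f,q.min(0),q.max(0))
    r=p[(p[:,2]<.045)&(p[:,2]>.004)]
    for a in range(0,len(r),max(1,len(r)//25)): print(r[a].round(3),end='')
```

```text
[-0.19241834 -0.47484669  0.75357128]
scene 0.95 130 [0.1399949  0.99015224 0.6563817  0.23698431] [0.64547877 0.18031752 0.0452652 ] [0.66666667 0.29223135 0.05761352]
[0.649 0.186 0.043][0.651 0.206 0.039][0.641 0.186 0.031][0.655 0.249 0.045][0.657 0.259 0.045][0.636 0.187 0.023][0.64  0.213 0.028][0.646 0.241 0.034][0.658 0.279 0.043][0.64 0.21 0.02][0.649 0.251 0.031][0.66  0.289 0.039][0.638 0.225 0.02 ][0.652 0.262 0.027][0.628 0.196 0.008][0.645 0.243 0.018][0.682 0.28  0.017][0.637 0.235 0.014][0.644 0.281 0.027][0.617 0.203 0.004][0.636 0.252 0.014][0.644 0.277 0.019][0.652 0.29  0.018][0.666 0.279 0.005][0.639 0.283 0.013][0.63  0.263 0.004]side 0.58 68 [0.13113655 0.9913643  0.65304846 0.22333784] [0.64405985 0.17632138 0.04501294] [0.6629402  0.28030079 0.0567347 ]
[0.66  0.287 0.044][0.653 0.266 0.037][0.646 0.28  0.022][0.649 0.225 0.043][0.687 0.277 0.012][0.686 0.273 0.01 ][0.645 0.203 0.045][0.645 0.212 0.037][0.641 0.226 0.028][0.639 0.228 0.024][0.631 0.262 0.005][0.654 0.192 0.036][0.639 0.201 0.03 ][0.634 0.24  0.008][0.63  0.237 0.007][0.681 0.23  0.005][0.653 0.188 0.026][0.633 0.201 0.018][0.627 0.218 0.007][0.677 0.209 0.005][0.652 0.21  0.005][0.632 0.186 0.016][0.675 0.181 0.014][0.661 0.184 0.01 ][0.643 0.191 0.006][0.623 0.185 0.008][0.619 0.183 0.006]
```

>>> carry_out --commands '[-1,0,0,-2,0,0,0.12,-1,0,0,-4,0,0,0.24,-1,0,0,-6,0,0,0.36,-1,0,0,-8,0,0,0.48,-1,0,0,-9,0,0,0.6,-1,0,0,-9,0,0,0.63,-1,0,0,-9,0,0,0.63]'

```text
time_s: 2.62
ee_pos: [0.4406, 0.2733, 0.1946]
eef_rot: [-3.141, 0.0, 1.436]
force: [-0.4, -0.6, 0.5]
grip_width: 0.0942
```

Run:
```python
from h import *
o=ctrl.get_obs(); print(o["time_s"],o["ee_pos"],o["eef_rot"])
im,d=viewer.camera("wrist"); cv2.imwrite("pics/w2.png",im); C=cloud("wrist",d); np.save("w2.npy",C)
for t in ["board","tip_rest","jar","tape_roll"]:
    p=seg("wrist",C,d,t)
    if p is None: continue
    if t=="board":
        p=p[p[:,2]>.0]; r=cv2.minAreaRect(p[:,:2].astype(np.float32)); print(r,cv2.boxPoints(r))
        c=np.cov(p[:,:2].T); w,v=np.linalg.eigh(c); print('pca',v[:,1],p[:,:2].mean(0))
        # green PCB plane tilt
        s=p[p[:,2]<.011]; A=np.c_[s[:,:2],np.ones(len(s))]; print('plane',np.linalg.lstsq(A,s[:,2],rcond=None)[0])
```

```text
2.6167 [0.44059395 0.27326262 0.1945722 ] [-3.14076169e+00  3.50921335e-04  1.43620624e+00]
wrist board 0.56 [236.1, 208.4, 282.6, 286.6] med [0.54  0.259 0.01 ] lo [0.499 0.235 0.003] hi [0.584 0.282 0.019]
((0.5456730723381042, 0.2579497694969177), (0.09919332712888718, 0.052360933274030685), 2.4529635906219482) [[0.49500135 0.28198355]
 [0.49724236 0.22967058]
 [0.5963448  0.23391598]
 [0.5941038  0.28622895]]
pca [-0.99947678 -0.03234442] [0.53983051 0.25882251]
plane [ 0.00297961 -0.14604084  0.04386121]
wrist tip_rest 0.69 [208.5, 330.7, 296.3, 353.8] med [0.651 0.235 0.046] lo [0.64  0.184 0.034] hi [0.662 0.286 0.056]
wrist jar 0.71 [209.6, 332.6, 297.2, 353.2] med [0.651 0.235 0.046] lo [0.641 0.185 0.035] hi [0.661 0.286 0.056]
wrist tape_roll 0.66 [321.5, 250.5, 363.5, 298.0] med [0.596 0.352 0.019] lo [0.564 0.334 0.002] hi [0.615 0.375 0.021]
```

View pics/w2.png

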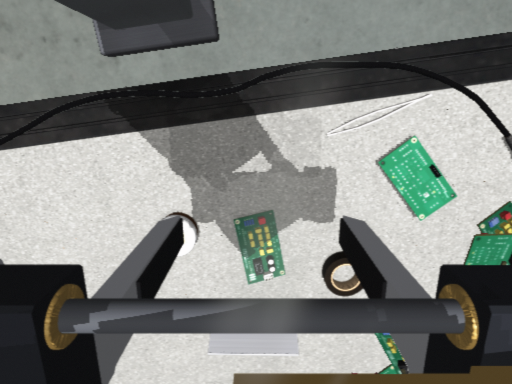

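>>> carry_out --commands '[0.36,3.4,-1.3,-3,0,0,0,0.36,3.4,-1.3,-6,0,0,0,0.36,3.4,-1.3,-9,0,0,0,0.36,3.4,-1.3,-12,0,0,0,0.36,3.4,-1.3,-15,0,0,0,0.36,3.4,-1.3,-17,0,0,0,0.36,3.4,-1.3,-18.5,0,0,0,0.36,3.4,-1.3,-19.1,0,0,0,0.36,3.4,-1.3,-19.1,0,0,0]'

```text
time_s: 3.62
ee_pos: [0.4748, 0.2599, 0.0036]
eef_rot: [-3.141, 0.0, 1.432]
force: [-0.5, -0.2, 1.1]
grip_width: 0.0375
```

Run:
```python
from h import *
o=ctrl.get_obs(); print({k:np.round(v,4) for k,v in o.items()})
im,d=viewer.camera("wrist"); cv2.imwrite("pics/w3.png",im)
im2,d2=viewer.camera("side"); im2=cv2.resize(im2[130:230,200:350],(576,384)); cv2.imwrite("pics/w3.png",cv2.resize(np.hstack([im,im2]),(800,290)))
```

```text
{'time_s': np.float64(3.6167), 'qpos': array([ 4.3310e-01,  5.3580e-01,  1.7105e+00,  3.0000e-04,  8.9610e-01,
       -9.9940e-01]), 'joint_vel': array([ 0.0008, -0.0398, -0.0189,  0.0014,  0.027 , -0.0033]), 'tau': array([-3.88000e-02, -5.63304e+01, -2.64613e+01,  2.13000e-02,
       -3.54700e-01,  1.15000e-02]), 'ee_pos': array([0.4748, 0.2599, 0.0036]), 'eef_rot': array([-3.1408e+00,  3.0000e-04,  1.4324e+00]), 'force': array([-0.5145, -0.1588,  1.0592]), 'moment': array([ 0.0296,  0.0278, -0.0108]), 'grip_width': np.float64(0.0375)}
```

View pics/w3.png

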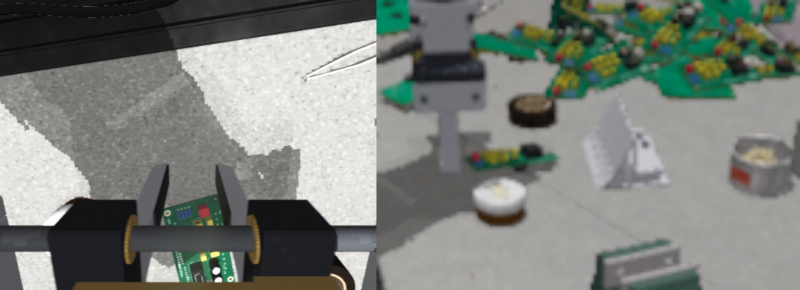

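>>> carry_out --commands '[0.5,0,0,-0.15,0,0,0,0.5,0,0,-0.15,0,0,0,0.5,0.7,-0.1,-0.15,0,0,0,0.5,1.4,-0.2,-0.15,0,0,0,0.5,2.1,-0.3,-0.15,0,0,0,0.5,2.8,-0.4,-0.15,0,0,0,0.5,3.5,-0.5,-0.15,0,0,0,0.5,4.2,-0.6,-0.15,0,0,0,0.5,4.9,-0.68,-0.15,0,0,0,0.5,5.6,-0.78,-0.15,0,0,0,0.5,6.2,-0.86,-0.15,0,0,0,0.5,6.2,-0.86,-0.15,0,0,0]'

```text
time_s: 4.72
ee_pos: [0.5385, 0.2515, 0.0037]
eef_rot: [3.14, -0.001, 1.432]
force: [-0.9, -0.4, 0.3]
grip_width: 0.0233
```

Run:
```python
from h import *
o=ctrl.get_obs(); print({k:np.round(o[k],4) for k in ("time_s","ee_pos","force","grip_width")})
im,d=viewer.camera("wrist")
im2,d2=viewer.camera("side"); im2=cv2.resize(im2[130:230,200:350],(576,384)); cv2.imwrite("pics/w4.png",cv2.resize(np.hstack([im,im2]),(800,290)))
```

```text
{'time_s': np.float64(4.7167), 'ee_pos': array([0.5385, 0.2515, 0.0037]), 'force': array([-0.9054, -0.3781,  0.2904]), 'grip_width': np.float64(0.0233)}
```

View pics/w4.png

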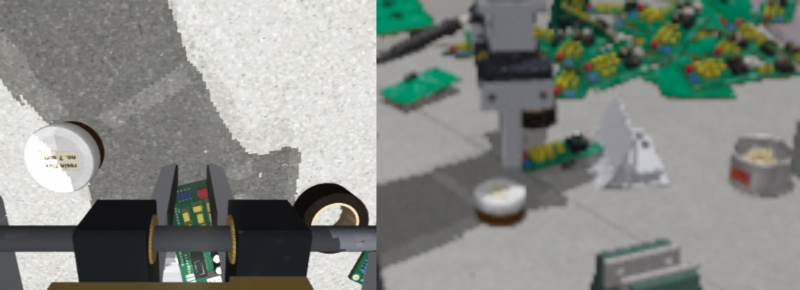

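Run:
```python
from h import *
im,d=viewer.camera("wrist"); C=cloud("wrist",d)
cv2.imwrite("pics/w5.png",cv2.resize(im[200:384,180:340],(696,800))[:600])
p=seg("wrist",C,d,"board")
ex=np.array([.9906,-.137]);ey=np.array([.137,.9906]);D=p[:,:2]-[.621,.24]
X=D@ex;Y=D@ey
for a in np.arange(-.1,.03,.01):
    m=abs(X-a)<.005
    if m.sum()>3: print(a.round(2),m.sum(),Y[m].min().round(4),Y[m].max().round(4),'z',np.percentile(p[m,2],[5,50,95]).round(4))
```

```text
wrist board 0.89 [236.0, 236.8, 300.8, 376.8] med [0.577 0.249 0.014] lo [0.546 0.232 0.004] hi [0.627 0.263 0.026]
-0.1 22 0.0009 0.0055 z [0.1264 0.1276 0.1285]
-0.08 174 -0.0112 0.0138 z [0.0031 0.0046 0.0838]
-0.07 720 -0.0125 0.0138 z [0.004  0.0067 0.0138]
-0.06 787 -0.0139 0.0152 z [0.0059 0.0077 0.0154]
-0.05 751 -0.0152 0.0167 z [0.0074 0.0094 0.0167]
-0.04 215 -0.0152 0.016 z [0.0084 0.0096 0.011 ]
-0.02 673 -0.013 0.0225 z [0.0133 0.0213 0.0248]
-0.01 843 -0.0124 0.0242 z [0.0139 0.0197 0.026 ]
-0.0 598 -0.014 0.0258 z [0.015  0.0173 0.0253]
0.01 176 -0.0112 0.0261 z [0.0116 0.0174 0.0188]
```

View pics/w5.png

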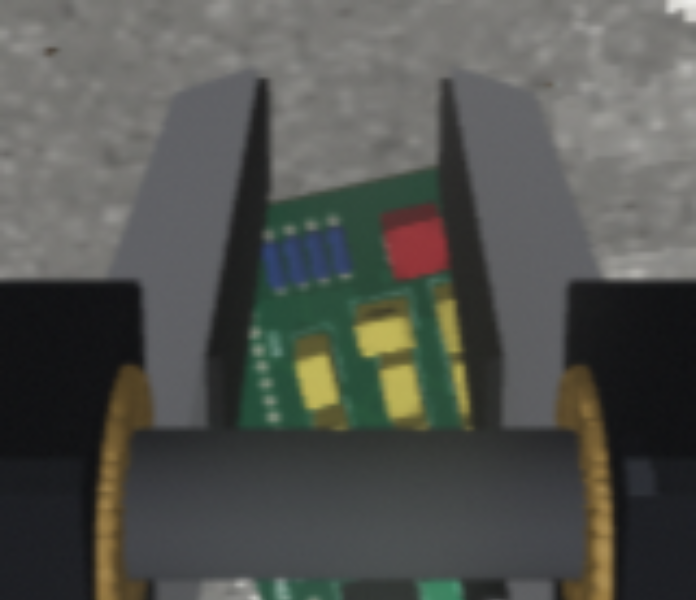

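>>> carry_out --commands '[0.5,0,0,0.8,0,0,0,0.5,-0.2,0,1.8,0,0,0,0.5,-1.5,0.2,1.8,0,0,0,0.5,-2.5,0.4,1.8,0,0,0,0.5,-3,0.4,1,0,0,0,0.5,-3,0.4,0.2,0,0,0,0.5,-3,0.4,-0.1,0,0,0,0.5,-3,0.4,-0.2,0,0,0,0.5,-3,0.4,-0.25,0,0,0,0.5,-3,0.4,-0.25,0,0,0]'

```text
time_s: 5.75
ee_pos: [0.5078, 0.2556, 0.0011]
eef_rot: [3.14, -0.001, 1.432]
force: [0.6, 0.1, 0.1]
grip_width: 0.0238
```

Run:
```python
from h import *
o=ctrl.get_obs(); print({k:np.round(o[k],4) for k in ("time_s","ee_pos","force","grip_width")})
im,d=viewer.camera("wrist"); C=cloud("wrist",d)
cv2.imwrite("pics/w6.png",cv2.resize(im[200:384,180:340],(696,800))[:600])
```

```text
{'time_s': np.float64(5.75), 'ee_pos': array([0.5078, 0.2556, 0.0011]), 'force': array([0.635 , 0.0994, 0.0531]), 'grip_width': np.float64(0.0238)}
```

View pics/w6.png

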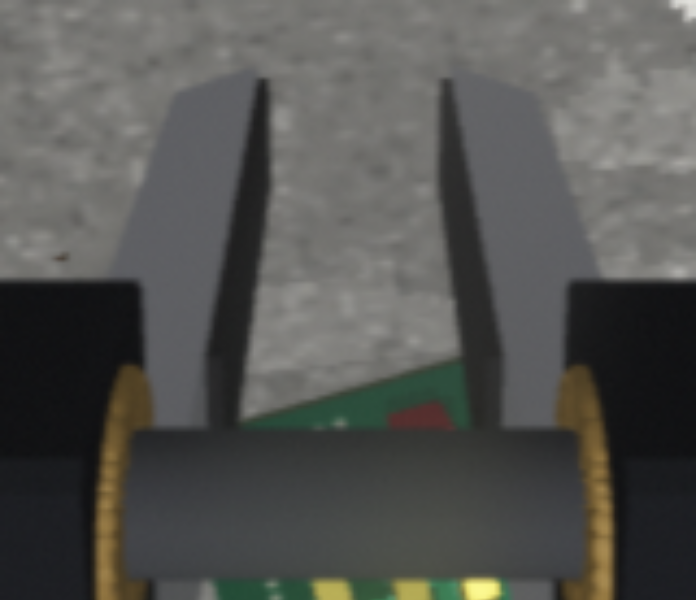

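>>> carry_out --commands '[0.5,0.7,-0.1,0,0,0,0,0.5,1.4,-0.2,0,0,0,0,0.5,2,-0.28,0,0,0,0,0.5,2.5,-0.35,0,0,0,0,0.5,3,-0.42,0,0,0,0,0.5,3.4,-0.48,0,0,0,0,0.5,3.8,-0.53,0,0,0,0,0.5,4.2,-0.58,0,0,0,0]'

```text
time_s: 6.47
ee_pos: [0.5502, 0.2497, 0.0012]
eef_rot: [3.14, -0.001, 1.432]
force: [0.0, 0.4, 0.2]
grip_width: 0.0233
```

Run:
```python
from h import *
o=ctrl.get_obs(); print({k:np.round(o[k],4) for k in ("time_s","ee_pos","force","grip_width")})
im,d=viewer.camera("wrist"); C=cloud("wrist",d)
im2,d2=viewer.camera("side"); im2=cv2.resize(im2[130:230,230:330],(400,400))
cv2.imwrite("pics/w7.png",np.hstack([cv2.resize(im[200:384,180:340],(348,400)),im2]))
```

```text
{'time_s': np.float64(6.4667), 'ee_pos': array([0.5502, 0.2497, 0.0012]), 'force': array([0.041 , 0.3994, 0.1746]), 'grip_width': np.float64(0.0233)}
```

View pics/w7.png

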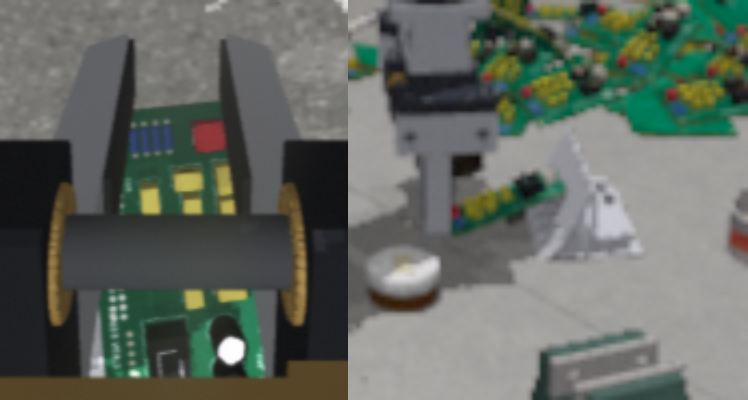

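>>> carry_out --commands '[0.5,0.5,-0.07,0,0,0,0,0.5,1,-0.14,0,0,0,0,0.5,1.5,-0.21,0,0,0,0,0.5,2,-0.28,0,0,0,0,0.5,2.5,-0.35,0,0,0,0,0.5,3,-0.42,0,0,0,0,0.5,3.5,-0.48,0,0,0,0,0.5,4,-0.55,0,0,0,0,0.5,4.5,-0.62,0,0,0,0,0.5,4.9,-0.68,0,0,0,0,0.5,5.3,-0.73,0,0,0,0]'

```text
time_s: 7.48
ee_pos: [0.6038, 0.2423, 0.0012]
eef_rot: [3.139, -0.001, 1.432]
force: [-0.1, -0.0, 0.6]
grip_width: 0.0233
```

```bash
cat > look.py <<'E'
from h import *
import sys
o=ctrl.get_obs(); print({k:np.round(o[k],4) for k in ("time_s","ee_pos","force","grip_width")})
im,d=viewer.camera("wrist")
im2,d2=viewer.camera("side"); C=cloud("side",d2); p=seg("side",C,d2,"board")
if p is not None:
    D=p[:,:2]-[.621,.24]; X=D@[.9906,-.137]; Y=D@[.137,.9906]
    for lo in np.arange(0,.09,.01):
        m=(p[:,2]>=lo)&(p[:,2]<lo+.01)
        if m.sum()>2: print('z',lo.round(2),m.sum(),'X',np.percentile(X[m],[5,50,95]).round(3),'Y',np.percentile(Y[m],[5,95]).round(3))
im2=cv2.resize(im2[130:230,230:330],(400,400))
cv2.imwrite(f"pics/{sys.argv[1]}.png",np.hstack([cv2.resize(im[200:384,180:340],(348,400)),im2]))
E
python3 look.py w8
```

```text
{'time_s': np.float64(7.4833), 'ee_pos': array([0.6038, 0.2423, 0.0012]), 'force': array([-0.1463, -0.0431,  0.6173]), 'grip_width': np.float64(0.0233)}
side board 0.75 [274.0, 162.1, 292.3, 187.1] med [0.637 0.224 0.043] lo [0.618 0.205 0.01 ] hi [0.659 0.244 0.078]
z 0.0 4 X [0.002 0.007 0.009] Y [-0.011  0.041]
z 0.01 18 X [-0.003  0.001  0.017] Y [-0.027  0.001]
z 0.02 25 X [-0.     0.004  0.009] Y [-0.027  0.008]
z 0.03 31 X [0.006 0.012 0.022] Y [-0.028  0.004]
z 0.04 28 X [0.012 0.018 0.024] Y [-0.031  0.005]
z 0.05 19 X [0.016 0.022 0.026] Y [-0.032 -0.003]
z 0.06 26 X [0.02  0.028 0.035] Y [-0.031 -0.004]
z 0.07 22 X [0.033 0.038 0.042] Y [-0.029  0.008]
```

View pics/w8.png

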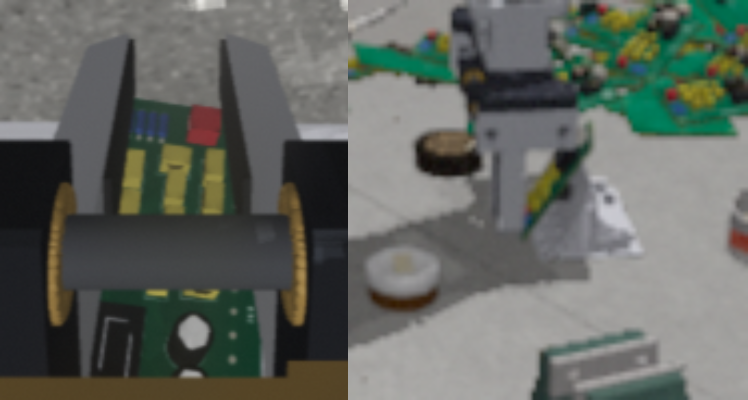

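>>> carry_out --commands '[0.5,0.4,-0.06,0,0,0,0,0.5,0.8,-0.11,0,0,0,0,0.5,0.8,-0.11,0,0,0,0,0.5,0.3,-0.05,0,0,0,0,0.5,-1,0.13,0,0,0,0,0.5,-2.5,0.34,0.2,0,0,0,0.5,-4,0.55,1,0,0,0,0.5,-6,0.8,4,0,0,0,0.5,-6.5,0.9,8,0,0,0,0.5,-6.5,0.9,11,0,0,0,0.5,-6.5,0.9,14,0,0,0,0.5,-6.5,0.9,14,0,0,0]'

```text
time_s: 8.63
ee_pos: [0.5407, 0.2523, 0.1479]
eef_rot: [3.131, -0.006, 1.432]
force: [1.2, -0.4, 0.2]
grip_width: 0.0234
```

```bash
cat >> look.py <<'E'
Q=C[(d2>0)]
for nm,(c,dd) in {"side":("side",d2),"wrist":("wrist",d)}.items():
    P=cloud(c,dd)[dd>0]
    for y0 in np.arange(.1,.4,.05):
        m=(P[:,0]>.66)&(P[:,0]<.95)&(abs(P[:,1]-y0-.025)<.025)&(P[:,2]>.08)&(P[:,2]<.35)
        if m.sum()>3: print(nm,y0.round(2),m.sum(),np.percentile(P[m],2,axis=0).round(3),np.percentile(P[m],98,axis=0).round(3))
E
python3 look.py w9
```

```text
{'time_s': np.float64(8.6333), 'ee_pos': array([0.5407, 0.2523, 0.1479]), 'force': array([ 1.2486, -0.369 ,  0.1511]), 'grip_width': np.float64(0.0234)}
side board 0.47 [273.9, 160.4, 291.2, 191.3] med [0.637 0.227 0.042] lo [0.617 0.208 0.001] hi [0.663 0.286 0.081]
z 0.0 24 X [-0.004 -0.     0.071] Y [-0.023  0.184]
z 0.01 25 X [-0.005  0.002  0.013] Y [-0.027  0.005]
z 0.02 28 X [0.    0.006 0.017] Y [-0.026  0.008]
z 0.03 34 X [0.006 0.012 0.02 ] Y [-0.028  0.01 ]
z 0.04 26 X [0.013 0.018 0.025] Y [-0.027  0.005]
z 0.05 20 X [0.015 0.021 0.026] Y [-0.03   0.004]
z 0.06 31 X [0.017 0.025 0.032] Y [-0.028  0.004]
z 0.07 33 X [0.022 0.032 0.039] Y [-0.026  0.008]
z 0.08 12 X [0.03  0.036 0.04 ] Y [-0.024  0.002]
```

View pics/w9.png

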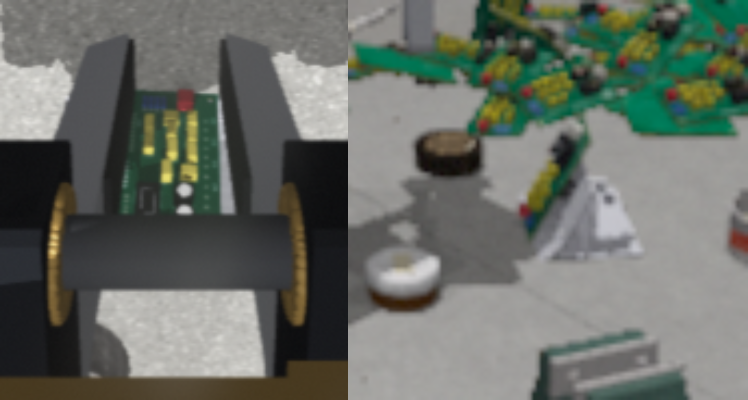

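>>> carry_out --commands '[0.5,3,-0.4,0,0,0,0,0.5,6,-0.9,0,0,0,0,0.5,9,-1.3,0,0,0,0,0.5,12,-1.7,0,0,0,0,0.5,14.6,-2.1,0,0,0,0,0.5,14.6,-2.1,0,0,0,0,0.5,14.6,-2.1,-2.5,0,0,0,0.5,14.6,-2.1,-5,0,0,0,0.5,14.6,-2.1,-7,0,0,0,0.5,14.6,-2.1,-8.4,0,0,0,0.5,14.6,-2.1,-8.4,0,0,0]'

```text
time_s: 9.7
ee_pos: [0.6823, 0.2298, 0.052]
eef_rot: [-3.138, 0.001, 1.432]
force: [-0.4, -0.5, -1.9]
grip_width: 0.0236
```

```bash
python3 look.py w10
```

```text
{'time_s': np.float64(9.7), 'ee_pos': array([0.6823, 0.2298, 0.052 ]), 'force': array([-0.4105, -0.4637, -1.8724]), 'grip_width': np.float64(0.0236)}
side board 0.74 [272.0, 157.7, 292.5, 187.0] med [0.638 0.227 0.043] lo [0.619 0.207 0.001] hi [0.712 0.383 0.081]
z 0.0 17 X [-0.002  0.01   0.081] Y [-0.019  0.178]
z 0.01 26 X [-0.003  0.002  0.016] Y [-0.028  0.004]
z 0.02 26 X [0.    0.006 0.018] Y [-0.027  0.004]
z 0.03 32 X [0.006 0.013 0.024] Y [-0.026  0.007]
z 0.04 28 X [0.009 0.019 0.025] Y [-0.028  0.006]
z 0.05 15 X [0.014 0.022 0.026] Y [-0.031 -0.007]
z 0.06 30 X [0.018 0.024 0.031] Y [-0.028  0.003]
z 0.07 31 X [0.023 0.031 0.038] Y [-0.029  0.007]
z 0.08 14 X [0.029 0.036 0.041] Y [-0.021  0.005]
side 0.1 217 [0.662 0.138 0.154] [0.706 0.15  0.196]
side 0.15 1123 [0.661 0.152 0.164] [0.729 0.199 0.348]
side 0.2 353 [0.66  0.2   0.082] [0.713 0.247 0.288]
side 0.25 51 [0.662 0.251 0.083] [0.678 0.298 0.197]
side 0.3 64 [0.66  0.301 0.155] [0.683 0.321 0.197]
wrist 0.15 1639 [0.66  0.158 0.156] [0.682 0.2   0.183]
wrist 0.2 10261 [0.66  0.202 0.084] [0.69  0.249 0.184]
wrist 0.25 7976 [0.66  0.25  0.086] [0.678 0.292 0.184]
wrist 0.3 750 [0.685 0.301 0.156] [0.703 0.304 0.162]
```

View pics/w10.png

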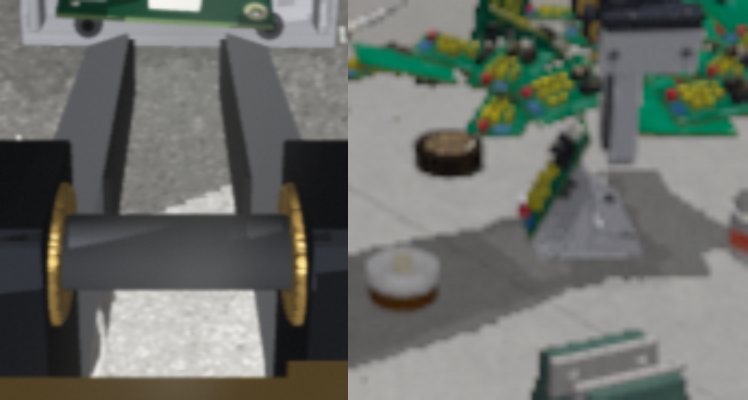

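>>> carry_out --commands '[0.5,0,0,1.4,0,0,0,0.5,0,0,1.4,0,0,0,0.5,-0.7,0.1,1.4,0,0,0,0.5,-1.4,0.2,1.4,0,0,0,0.5,-2.1,0.3,1.4,0,0,0,0.5,-2.8,0.4,1.4,0,0,0,0.5,-3.5,0.5,1.4,0,0,0,0.5,-4.2,0.6,1.4,0,0,0,0.5,-4.9,0.7,1.4,0,0,0,0.5,-5.6,0.8,1.4,0,0,0,0.5,-6.2,0.87,1.4,0,0,0,0.5,-6.7,0.93,1.4,0,0,0]'

```text
time_s: 10.85
ee_pos: [0.6171, 0.2399, 0.0719]
eef_rot: [3.138, -0.002, 1.432]
force: [-0.1, -0.2, -0.1]
grip_width: 0.0238
```

```bash
python3 look.py w11 | head -12
```

```text
{'time_s': np.float64(10.85), 'ee_pos': array([0.6171, 0.2399, 0.0719]), 'force': array([-0.0754, -0.2288, -0.1158]), 'grip_width': np.float64(0.0238)}
side board 0.45 [239.8, 177.5, 270.0, 185.8] med [0.559 0.246 0.016] lo [0.52  0.224 0.012] hi [0.601 0.271 0.021]
z 0.01 164 X [-0.1   -0.064 -0.022] Y [-0.025  0.021]
z 0.02 9 X [-0.08  -0.059 -0.04 ] Y [-0.027 -0.02 ]
side 0.15 19 [0.66  0.191 0.324] [0.668 0.199 0.348]
```

View pics/w11.png

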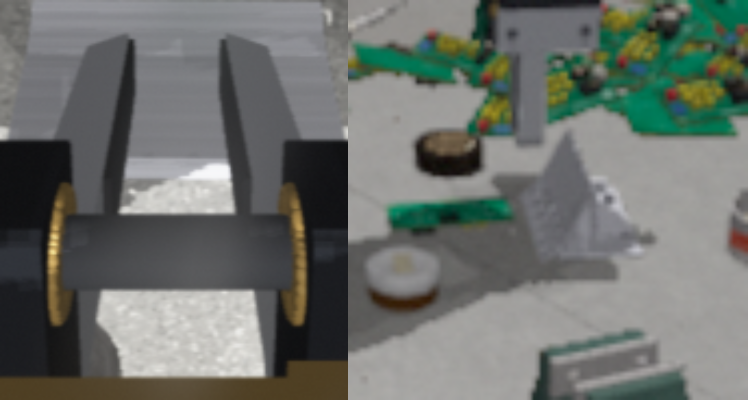

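>>> carry_out --commands '[0.5,0,0,3,0,0,0,0.5,0,0,6,0,0,0,0.5,0,0,9,0,0,0,0.5,0,0,10,0,0,0,0.5,0,0,10,0,0,0,0.5,0,0,10,0,0,0,0.5,0,0,10,0,0,0]'

```text
time_s: 11.58
ee_pos: [0.6171, 0.2396, 0.1698]
eef_rot: [3.141, -0.001, 1.432]
force: [-0.3, -0.0, -0.5]
grip_width: 0.0235
```

```bash
python3 look.py w12 | head -5
python3 - <<'E'
from h import *
im,d=viewer.camera("side"); C=cloud("side",d)
for t in ["tape_roll","jar","cutters","tweezer"]: seg("side",C,d,t)
print(ticket.hand_in())
E
```

```text
{'time_s': np.float64(11.5833), 'ee_pos': array([0.6171, 0.2396, 0.1698]), 'force': array([-0.2622, -0.0351, -0.4564]), 'grip_width': np.float64(0.0235)}
side board 0.7 [270.8, 162.7, 304.2, 196.2] med [0.649 0.217 0.011] lo [0.622 0.179 0.002] hi [0.694 0.28  0.054]
z 0.0 272 X [0.004 0.044 0.074] Y [-0.056  0.041]
z 0.01 91 X [0.012 0.017 0.063] Y [-0.054  0.045]
z 0.02 50 X [0.019 0.022 0.033] Y [-0.055  0.041]
side tape_roll 0.46 [250.1, 161.6, 264.1, 171.2] med [0.589 0.346 0.016] lo [0.565 0.331 0.004] hi [0.612 0.382 0.021]
side jar 0.6 [232.3, 190.2, 253.8, 206.8] med [0.504 0.146 0.024] lo [0.484 0.134 0.001] hi [0.528 0.184 0.028]
side cutters 0.61 [245.3, 264.8, 271.0, 313.6] med [ 0.457 -0.201  0.011] lo [ 0.417 -0.252  0.004] hi [ 0.478 -0.138  0.014]
side tweezer 0.36 [187.7, 163.5, 195.3, 172.6] med [0.396 0.42  0.006] lo [0.387 0.388 0.002] hi [0.404 0.454 0.009]
the job is handed in; nothing more can be done
None
```

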